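# Put the tall amber bottles away in the divided crate

## Task

Put the two tall amber bottles away in the low plywood crate: stand one upright in each of its two empty cells. Keep the bottles upright as you carry them, and set them down gently on the crate's floor, do not drop them in.

Things in the scene. Friction and masses are not known exactly. Their poses are not given: they have to be found in the camera images.
- bottle1_mid (a point): First amber glass bottle with a paper label band and black cap, one of two identical tall ones: 130 mm high, 40 mm in diameter, straight-sided for its lower 98 mm, then narrowing to the cap (27 mm wide, 20 mm high); about 0.16 kg. This point is on its axis, 65 mm above its underside; z is its axis, up. It starts upright on the bench; the other jars and bottles around are at most 66 mm high.
- bottle2_mid (a point): Second amber glass bottle with a paper label band and black cap, one of two identical tall ones: 130 mm high, 40 mm in diameter, straight-sided for its lower 98 mm, then narrowing to the cap (27 mm wide, 20 mm high); about 0.16 kg. This point is on its axis, 65 mm above its underside; z is its axis, up. It starts upright on the bench; the other jars and bottles around are at most 66 mm high.
- pad1: Thin square of cork on the floor of one empty cell. The crate is a fixed plywood box, 74 x 210 mm, 40 mm high, with three cells in a row, each 62 x 62 mm inside; walls 6 mm, floor 6 mm. Any one cell already holds a low tin (top 42 mm above the bench). Origin: centre of the cell's floor, where a bottle's underside rests, 6 mm above the bench; z up, y along the row of cells, x across it.
- pad2: The same kind of cork square, on the floor of the other empty cell of the same crate; same size, origin and axes. The cork is soft and thin and gives no resistance. The cells' open tops face up; across the row (x) there is no neighbouring cell.

How it is judged:
By the outcome, as a careful person would: the job done as asked, in the order asked, and still so for the second after the job is handed in, with the robot touching nothing.
It also fails if it takes over 61 s, if anything falls off the work surface, if the arm or the gripper's body presses on something with over 40 N, if the wrist force passes 120 N, or if a joint passes its speed limit or range.

## Robot

A 6-joint arm with a two-finger parallel gripper is mounted at the origin on the work surface. World frame = base frame: x ahead of the robot, y to its left, z up, the work surface at z = 0. Lengths are in mm, angles in degrees, forces in N, time in s.
With the tool pointing down it reaches from about 300 to 825 mm from the base axis. Payload 5.4 kg.
Tool frame: the origin (TCP) lies at the very end of the fingers, on their centre line; the grasp point (between the pads) lies 19 mm behind it; z points along the fingers, x is the direction in which the jaws open and shut, and the axes are right-handed (so a half turn about z gives the same grasp; the last joint's range is limited). The gripper opens to 92 mm and grips with 3 to 60 N. Pads are 20 mm wide; open, the fingers measure 128 mm over their backs; the gripper's body (75 mm by 189 mm) begins 69 mm behind the grasp point.
Start: joints at [-83.085, 9.076, 91.501, -0, 79.423, -12.038], TCP at [186.736, -543.816, 214.601] pointing down, gripper open.
Joint ranges: [-166.64, 166.64], [-54.1, 131.32], [10.49, 154.53], [-73.88, 253.88], [9.74, 151.15], [-171.62, 171.62]. Speed limits (degrees/s): [147.25, 147.25, 180, 180, 180, 180].

## Interface

Orientations are given as [roll, pitch, yaw] about the fixed x, y, z axes, in that order (R = Rz(yaw) Ry(pitch) Rx(roll)).
In Python, from workcell import sense, camera, camera_params, hand_in gives the robot as it stands.
- The arm moves only by the tool arm_command, never from a script. Its argument "steps" is a list of rows, each a list of 7 numbers: the shift along the tool's x, y, z in m, then the turn, a rotation vector about the tool's x, y, z in degrees, then the closure in counts, from 0 (fully open) to 255 (shut). In form: [[tx, ty, tz, ax, ay, az, fingers], ...]. A call has exactly 8 rows; each row is the pose to reach, as a shift and turn from the pose commanded when the call began, along the tool's axes at that moment; what a row does not reach only later rows make up. A row lasts 1/8 s, in which the tool goes at most 62.5 mm and 10.7 degrees, less where a joint would pass 70% of its speed; a pose out of reach is approached as far as the arm can. A call with a gripper value outside its range is refused whole. The fingers move at their own pace and stop on an object; "force" is the grip in N (left out, the last holds). Time passes only in rows, so rows that repeat a pose let the fingers close, or fill a call up. It gives the time, the measured TCP pose, the force and the opening at its end, in the units of the state.
- sense(): the state, without advancing time (a new reading comes with each control period).
- camera(name): name is "scene" or "side" or "wrist"; returns the picture (384x512x3 uint8, red, green, blue); there is no depth.
- camera_params(name): a dict with "K" (3x3 intrinsics, pixels), "extrinsics" (4x4, takes a point from camera to world coordinates); the wrist camera has in their place "tool_from_camera" (4x4, takes a point from camera to tool coordinates, whose origin is the TCP and whose axes are the tool frame's). Camera axes: x right, y up, looking along -z (the intrinsics and any distortion apply to the point x, -y, -z); pixel columns grow to the right and rows downward; lengths in mm; the calibration is good to about 2 mm. A picture is of the moment at which its call begins: read the wrist's pose just before it. camera_params takes no time and is no camera call.
- hand_in(): hands the job in, once; it reports no verdict.
The state is a dict: "time": time; "q": joint angles; "joint_vel": joint speeds; "effort": joint torques, N m; "eef_pos": TCP position; "ee_rot": TCP orientation; "contact_force": force on the tool from outside, world axes, zero at the start; "torque": the same for the moment, N m; "opening": finger opening in mm.
Only numpy, scipy, OpenCV 4.12 (cv2) and the standard library are available. Lean on these libraries where they do the work, as an engineer would, in place of code of your own. Each camera call takes 0.05 s, during which the arm holds its last target.

## Working session

There is one attempt and no reset: what is moved stays moved. The work goes in short steps, Python scripts to look and compute and a tool call to move; the robot and the scene stay as the last step left them, time stands still between calls to the robot, and variables do not carry over. Pictures are saved under pics/ and viewed, and the job is handed in when it is done.

Besides the shell and the picture viewer there is one more tool, called after "Call:" in YAML: its name, and indented under it one key for each argument. arm_command: Moves the arm, as the interface text tells. Its arguments: {"type":"object","properties":{"steps":{"type":"array","items":{"type":"array","items":{"type":"number"}}},"force":{"type":"number"}},"required":["steps"]}

```bash
ls; mkdir -p pics
python3 - <<'E'
from workcell import *
import cv2
print(sense())
for n in ["scene","side","wrist"]:
    p=camera_params(n); print(n,p)
    im=camera(n); cv2.imwrite(f"pics/{n}0.png",im[:,:,::-1])
E
```

```text
pics
{'time': 0.0, 'q': array([-8.30824001e+01,  9.11121068e+00,  9.15702789e+01,  5.93449111e-04,
        7.94237907e+01, -1.20383286e+01]), 'joint_vel': array([-0.06674263,  0.09845979,  0.01678689, -0.08465821,  0.02189337,
       -0.01147276]), 'effort': array([-6.06312879e-04, -3.85576665e+01, -3.22110450e+01,  7.00749387e-02,
        3.78388760e-02, -1.22885522e-04]), 'eef_pos': array([ 186.68618917, -543.19941675,  213.64960335]), 'ee_rot': array([-1.79977472e+02,  1.02843361e-01, -7.10441607e+01]), 'contact_force': array([ 0.45757026, -0.69193337, -0.39966492]), 'torque': array([ 0.0010596 ,  0.02659723, -0.05089662]), 'opening': 92.02926455078142}
scene {'K': array([[491.26696595,   0.        , 254.28626218],
       [  0.        , 491.26696595, 187.15620914],
       [  0.        ,   0.        ,   1.        ]]), 'extrinsics': array([[-5.50428298e-01, -5.94068671e-01,  5.86609840e-01,
         1.19675626e+03],
       [ 8.34881810e-01, -3.90798796e-01,  3.87619226e-01,
         4.75644198e+02],
       [-1.02601887e-03,  7.03106475e-01,  7.11083843e-01,
         8.83152797e+02],
[... 438 characters left out ...]
       [-1.39770514e-03,  8.30794476e-01,  5.56577564e-01,
         5.00903724e+02],
       [ 0.00000000e+00,  0.00000000e+00,  0.00000000e+00,
         1.00000000e+00]])}
wrist {'K': array([[335.19761534,   0.        , 252.32164824],
       [  0.        , 335.19761534, 190.38766868],
       [  0.        ,   0.        ,   1.        ]]), 'tool_from_camera': array([[ 9.99999742e-01,  3.79551010e-04,  6.09723977e-04,
        -1.13352505e+00],
       [ 5.34334216e-04, -9.60441033e-01, -2.78482921e-01,
        -7.97117171e+01],
       [ 4.79905452e-04,  2.78483175e-01, -9.60440988e-01,
        -1.70659108e+02],
       [ 0.00000000e+00,  0.00000000e+00,  0.00000000e+00,
         1.00000000e+00]])}
```

View pics/scene0.png

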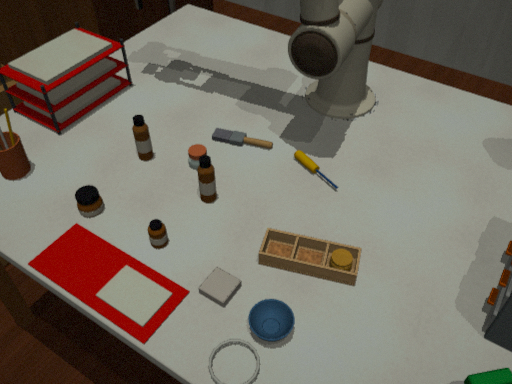

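View pics/side0.png

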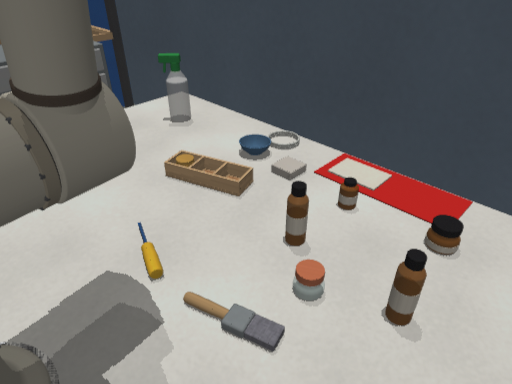

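View pics/wrist0.png

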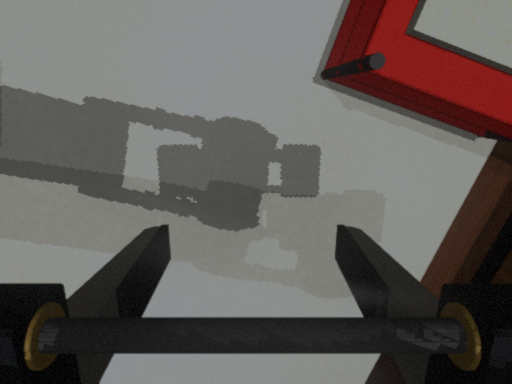

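```bash
cat > h.py <<'E'
import numpy as np, cv2
from workcell import *
def proj(P,n,T=None):
    p=camera_params(n); E=p["extrinsics"] if T is None else T
    c=np.linalg.inv(E)@np.r_[P,1]; c=np.array([c[0],-c[1],-c[2]])
    u=p["K"]@c; return u[:2]/u[2]
def ray(uv,n,T=None):
    p=camera_params(n); E=p["extrinsics"] if T is None else T
    d=np.linalg.inv(p["K"])@np.r_[uv,1]; d=np.array([d[0],-d[1],-d[2]])
    return E[:3,3],E[:3,:3]@d
def atz(uv,n,z,T=None):
    o,d=ray(uv,n,T); return o+d*(z-o[2])/d[2]
E
python3 - <<'E'
import cv2
s=cv2.imread("pics/scene0.png"); d=cv2.imread("pics/side0.png")
cv2.imwrite("pics/s_bot.png",cv2.resize(s[105:215,120:230],None,fx=5,fy=5,interpolation=cv2.INTER_CUBIC))
cv2.imwrite("pics/s_cr.png",cv2.resize(s[220:290,250:370],None,fx=6,fy=6,interpolation=cv2.INTER_CUBIC))
cv2.imwrite("pics/d_bot.png",cv2.resize(d[175:335,280:440],None,fx=3.7,fy=3.7,interpolation=cv2.INTER_CUBIC))
cv2.imwrite("pics/d_cr.png",cv2.resize(d[145:200,155:260],None,fx=7,fy=7,interpolation=cv2.INTER_CUBIC))
E
```

```text
(no output)
```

View pics/s_bot.png

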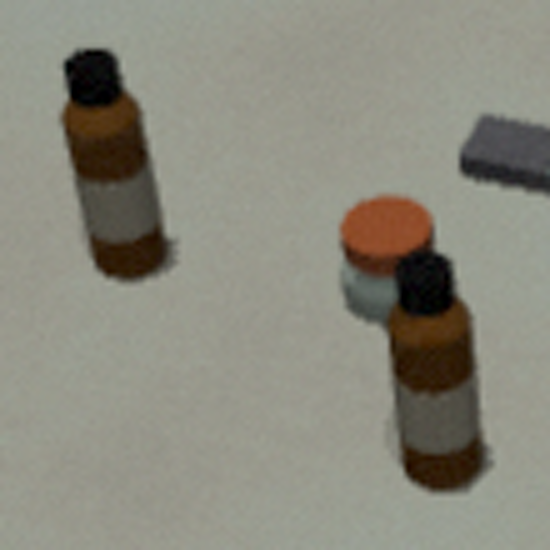

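View pics/s_cr.png

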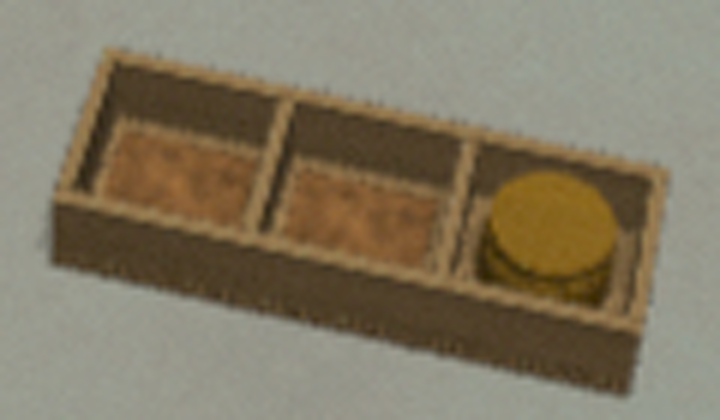

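View pics/d_bot.png

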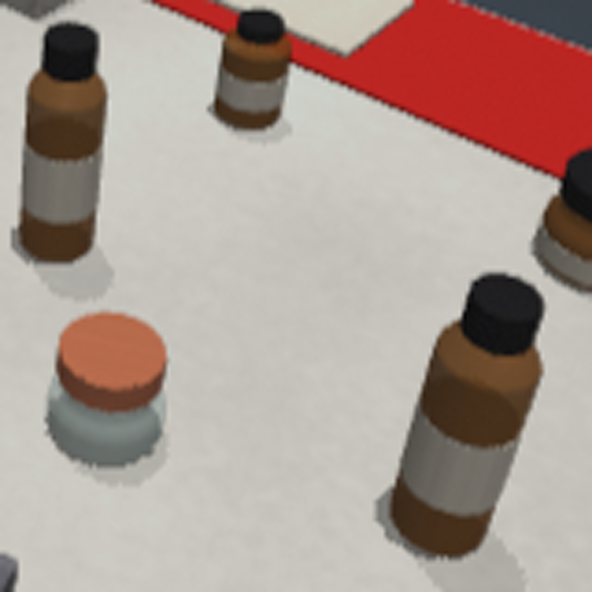

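View pics/d_cr.png

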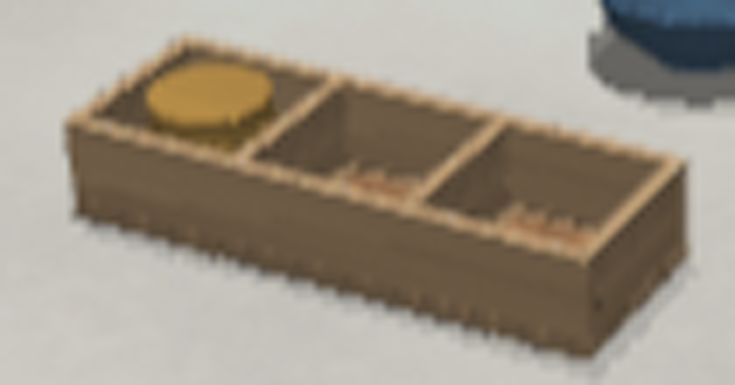

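Run:
```python
from h import *
np.set_printoptions(precision=1,suppress=True)
S=lambda u,v:(u/5+120-.4,v/5+105-.4); D=lambda u,v:(u/3.7+280-.4,v/3.7+175-.4)
for n,a,b in [("A",S(92,60),D(508,292)),("B",S(427,263),D(72,35))]:
    print(n,atz(a,"scene",130),atz(b,"side",130))
# straight-body bottom: lowest front point of the base circle
for n,a,b in [("A",S(132,279),D(443,556)),("B",S(444,490),D(55,262))]:
    for cam,uv in(("scene",a),("side",b)):
        p=atz(uv,cam,0); o=ray(uv,cam)[0]; d=(p-o)[:2]; d/=np.linalg.norm(d)
        print(n,cam,p[:2]+20*d)
C={"scene":[(107,50),(668,172),(635,325),(55,195)],"side":[(685,160),(185,38),(70,122),(590,258)]}
sc={"scene":(6,250,220),"side":(7,155,145)}
for c in C:
    k,a,b=sc[c]; P=np.array([atz((u/k+a-.4,v/k+b-.4),c,40)[:2] for u,v in C[c]])
    print(c,P.tolist(),P.mean(0),[np.linalg.norm(P[i]-P[i-1]) for i in range(4)])
    for i,j in((0,1),(3,2)):
        d=P[j]-P[i]; print(np.degrees(np.arctan2(d[1],d[0])))
```

```text
A [ 527.9 -316.4  130. ] [ 536.  -314.2  130. ]
B [556.9 -82.6 130. ] [565.2 -80.5 130. ]
A scene [ 530.4 -318.3]
A side [ 538. -321.]
B scene [559.5 -83.7]
B side [566.2 -80. ]
scene [[591.866493690543, 110.93458985905346], [529.4257434609532, 309.11242535258856], [595.9235343285375, 327.42817762494485], [658.7015147739965, 131.32969765615178]] [594.  219.7] [np.float64(69.87761061513854), np.float64(207.78186102289268), np.float64(68.9740746336716), np.float64(205.90213373076435)]
107.48830199447546
107.75168608968322
side [[662.4737776108873, 131.31665495422794], [598.9228748245032, 328.91709199395837], [531.6217697807223, 306.35741691791384], [595.4018045768498, 109.23388078269693]] [597.1 219. ] [np.float64(70.6137272900212), np.float64(207.56842236538995), np.float64(70.98153055303005), np.float64(207.18489649838716)]
107.82847465395213
107.92917564455576
```

```bash
cat >> h.py <<'E'
from scipy.spatial.transform import Rotation as Ro
def Rt(y): return Ro.from_euler('xyz',[180,0,y],degrees=True)
def plan(p0,y0,p1,y1):
    "tool shift (m) and turn (deg) from commanded p0,y0 to p1,y1"
    R0=Rt(y0); s=R0.inv().apply(np.array(p1)-np.array(p0))/1000
    t=(R0.inv()*Rt(y1)).as_rotvec(degrees=True)
    print("shift",np.round(s,4),"turn",np.round(t,2),"dist",np.linalg.norm(s))
def wristT(s):
    T=np.eye(4);T[:3,:3]=Ro.from_euler('xyz',s["ee_rot"],degrees=True).as_matrix();T[:3,3]=s["eef_pos"]
    return T@camera_params("wrist")["tool_from_camera"]
E
python3 - <<'E'
from h import *
for z in (30,45,60): print("jar",atz((388/5+119.6,225/5+104.6),"scene",z),atz((112/3.7+279.6,352/3.7+174.6),"side",z))
plan([186.736,-543.816,214.6],-71.047,[562,-82,224.6],17.7)
E
```

```text
jar [ 459.3319015  -192.25959431   30.        ] [ 491.9823774  -169.93626819   30.        ]
jar [ 472.29718206 -180.51661355   45.        ] [ 479.07210563 -178.1631932    45.        ]
jar [ 485.26246261 -168.77363278   60.        ] [ 466.16183386 -186.3901182    60.        ]
shift [-0.3149 -0.5049 -0.01  ] turn [  0.     0.   -88.75] dist 0.5951445938190146
```

Call:
arm_command:
  steps:
    - [-0.03,-0.048,-0.001,0,0,-8.5,0]
    - [-0.06,-0.096,-0.002,0,0,-17,0]
    - [-0.09,-0.144,-0.003,0,0,-25.5,0]
    - [-0.12,-0.192,-0.004,0,0,-34,0]
    - [-0.15,-0.24,-0.005,0,0,-42.5,0]
    - [-0.18,-0.288,-0.006,0,0,-51,0]
    - [-0.21,-0.336,-0.007,0,0,-59.5,0]
    - [-0.24,-0.384,-0.008,0,0,-68,0]

```text
time: 1.15
eef_pos: [472.8, -190.4, 222.5]
ee_rot: [180.0, 0.0, -2.8]
contact_force: [0.1, -0.4, 0.2]
opening: 91.9
```

Run:
```python
from h import *
p=np.array([186.736,-543.816,214.6])+Rt(-71.047).apply([-240,-384,-8]); print(p)
plan(p,-3.05,[562,-82,224.6],17.7)
```

```text
[ 471.96738027 -192.10722884  222.6       ]
shift [ 0.084  -0.1147 -0.002 ] turn [  0.     0.   -20.75] dist 0.14224441802325707
```

Call:
arm_command:
  steps:
    - [0.025,-0.034,0,0,0,-6,0]
    - [0.05,-0.068,-0.001,0,0,-12,0]
    - [0.075,-0.102,-0.002,0,0,-18,0]
    - [0.084,-0.115,-0.002,0,0,-20.75,0]
    - [0.084,-0.115,-0.002,0,0,-20.75,0]
    - [0.084,-0.115,-0.002,0,0,-20.75,0]
    - [0.084,-0.115,-0.002,0,0,-20.75,0]
    - [0.084,-0.115,-0.002,0,0,-20.75,0]

```text
time: 2.15
eef_pos: [561.6, -82.5, 224.7]
ee_rot: [180.0, -0.0, 17.6]
contact_force: [-0.9, -0.3, 0.1]
opening: 91.9
```

Run:
```python
from h import *
s=sense(); print(s["time"],s["eef_pos"],s["ee_rot"])
im=camera("wrist"); cv2.imwrite("pics/w1.png",im[:,:,::-1])
T=wristT(s); np.save("T1.npy",T)
for z in(0,98,130): print(z,proj([562,-82,z],"wrist",T))
```

```text
2.15 [561.63890106 -82.48119196 224.71015128] [ 1.79991665e+02 -4.49472216e-04  1.76213120e+01]
0 [251.92512363 162.35535495]
98 [251.82263237 183.4900745 ]
130 [251.77408138 193.50177136]
```

View pics/w1.png

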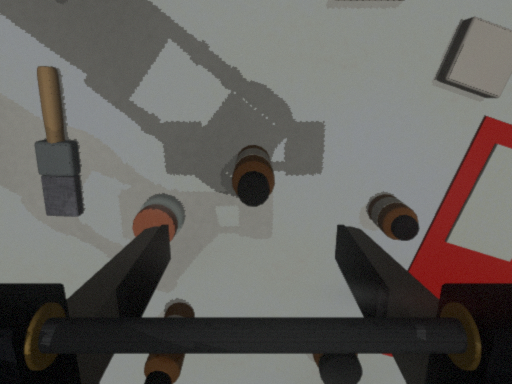

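Run:
```python
import cv2
s=cv2.imread("pics/w1.png")
cv2.imwrite("pics/w1z.png",cv2.resize(s[135:215,210:300],None,fx=7,fy=7,interpolation=cv2.INTER_CUBIC))
```

```text
(no output)
```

View pics/w1z.png

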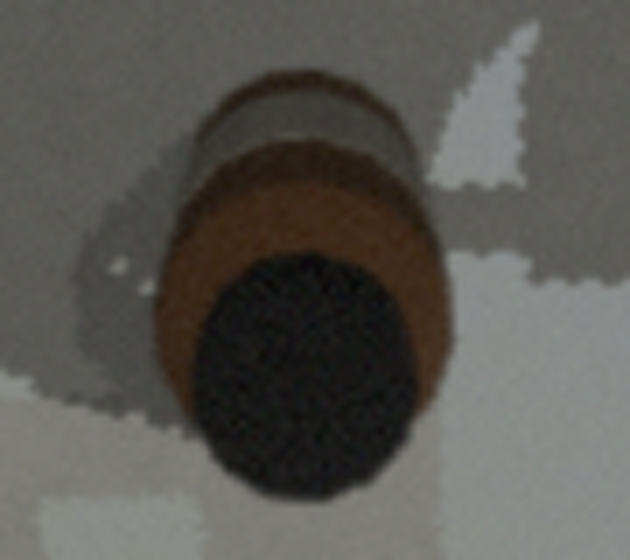

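Run:
```python
from h import *
T=np.load("T1.npy")
print(atz((253.2,190.3),"wrist",130,T))
# right/left edges and base
print(atz((304/7+209.6,70/7+134.6),"wrist",0,T))
```

```text
[562.28891928 -79.01858998 130.        ]
[556.80607251 -61.28121633   0.        ]
```

Call:
arm_command:
  steps:
    - [0.001,-0.002,0.03,0,0,0,0]
    - [0.001,-0.002,0.07,0,0,0,0]
    - [0.001,-0.002,0.11,0,0,0,0]
    - [0.001,-0.002,0.14,0,0,0,0]
    - [0.001,-0.002,0.16,0,0,0,0]
    - [0.001,-0.002,0.166,0,0,0,0]
    - [0.001,-0.002,0.166,0,0,0,60]
    - [0.001,-0.002,0.166,0,0,0,120]
  force: 20

```text
time: 3.2
eef_pos: [563.2, -79.9, 59.9]
ee_rot: [179.9, -0.1, 17.7]
contact_force: [0.4, -0.3, -0.1]
opening: 74.0
```

Call:
arm_command:
  steps:
    - [0,0,0,0,0,0,130]
    - [0,0,0,0,0,0,150]
    - [0,0,0,0,0,0,170]
    - [0,0,0,0,0,0,200]
    - [0,0,0,0,0,0,200]
    - [0,0,0,0,0,0,200]
    - [0,0,0,0,0,0,200]
    - [0,0,0,0,0,0,200]
  force: 25

```text
time: 4.2
eef_pos: [562.3, -79.6, 58.7]
ee_rot: [180.0, -0.0, 17.7]
contact_force: [-0.7, -0.3, 1.3]
opening: 39.7
```

Run:
```python
from h import *
s=sense(); print(s["time"],s["eef_pos"],s["ee_rot"],s["opening"],s["contact_force"])
plan([562.35,-79.8,58.6],17.7,[562.35,-79.8,138.6],17.7)
plan([562.35,-79.8,138.6],17.7,[595.5,219.4,138.6],17.7)
```

```text
4.2 [562.3359422  -79.55159442  58.66818253] [ 1.79996335e+02 -2.49463177e-03  1.77058146e+01] 39.69903331368526 [-0.69746848 -0.32990937  1.30294063]
shift [ 0.    0.   -0.08] turn [0. 0. 0.] dist 0.07999999999999999
shift [ 0.1225 -0.275  -0.    ] turn [0. 0. 0.] dist 0.3010308331384013
```

Call:
arm_command:
  steps:
    - [0,0,-0.004,0,0,0,200]
    - [0,0,-0.012,0,0,0,200]
    - [0,0,-0.024,0,0,0,200]
    - [0,0,-0.04,0,0,0,200]
    - [0,0,-0.056,0,0,0,200]
    - [0,0,-0.07,0,0,0,200]
    - [0,0,-0.078,0,0,0,200]
    - [0,0,-0.08,0,0,0,200]

```text
time: 5.2
eef_pos: [562.5, -79.6, 139.2]
ee_rot: [180.0, -0.0, 17.7]
contact_force: [0.2, 0.4, -1.9]
opening: 39.2
```

Call:
arm_command:
  steps:
    - [0.002,-0.005,0,0,0,0,200]
    - [0.01,-0.022,0,0,0,0,200]
    - [0.022,-0.05,0,0,0,0,200]
    - [0.036,-0.082,0,0,0,0,200]
    - [0.052,-0.116,0,0,0,0,200]
    - [0.067,-0.15,0,0,0,0,200]
    - [0.082,-0.184,0,0,0,0,200]
    - [0.096,-0.216,0,0,0,0,200]

```text
time: 6.2
eef_pos: [587.3, 158.1, 138.0]
ee_rot: [-180.0, 0.1, 17.8]
contact_force: [1.5, 0.4, -1.9]
opening: 39.3
```

Call:
arm_command:
  steps:
    - [0.012,-0.026,0,0,0,0,200]
    - [0.02,-0.045,0,0,0,0,200]
    - [0.025,-0.056,0,0,0,0,200]
    - [0.0265,-0.059,0,0,0,0,200]
    - [0.0265,-0.059,0,0,0,0,200]
    - [0.0265,-0.059,0,0,0,0,200]
    - [0.0265,-0.059,0,0,0,0,200]
    - [0.0265,-0.059,0,0,0,0,200]

```text
time: 7.2
eef_pos: [595.4, 219.4, 138.6]
ee_rot: [180.0, -0.0, 17.7]
contact_force: [0.0, -0.3, -1.5]
opening: 39.5
```

Run:
```python
from h import *
s=sense(); print(s["time"],s["eef_pos"],s["ee_rot"],s["opening"],s["contact_force"])
T=wristT(s); np.save("T2.npy",T)
for n in("scene","side","wrist"): cv2.imwrite(f"pics/{n}2.png",camera(n)[:,:,::-1])
a=cv2.imread("pics/scene2.png")[130:300,230:380];b=cv2.imread("pics/side2.png")[60:210,140:290]
cv2.imwrite("pics/c2.png",np.hstack([cv2.resize(a,(397,450)),cv2.resize(b,(400,450))]))
```

```text
7.2 [595.42586432 219.37312953 138.64285025] [ 1.79999642e+02 -9.69843639e-04  1.76762458e+01] 39.46656101844468 [ 0.04460301 -0.25848722 -1.53622213]
```

View pics/c2.png

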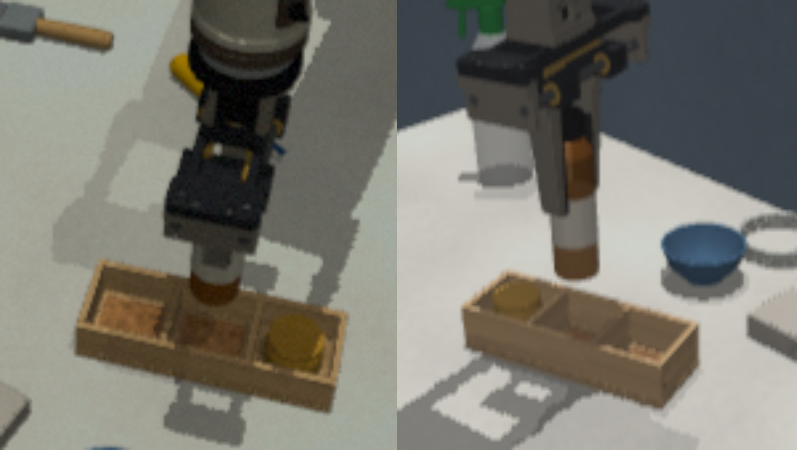

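View pics/wrist2.png

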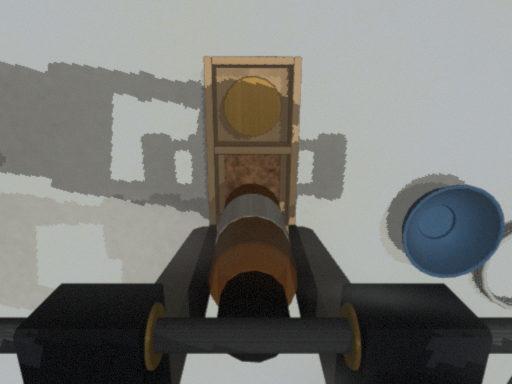

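Run:
```python
from h import *
T=np.load("T2.npy"); im=cv2.imread("pics/wrist2.png")
c=np.array([595.5,219.4]); a=np.radians(17.7); ex=np.array([np.cos(a),np.sin(a)]); ey=np.array([-ex[1],ex[0]])
z=cv2.resize(im[40:240,190:320],None,fx=3.5,fy=3.5,interpolation=cv2.INTER_CUBIC)
def P(x,y,h): 
    u=proj(np.r_[c+x*ex+y*ey,h],"wrist",T); return tuple(int(v) for v in ((u-[190,40]+.5)*3.5))
for x0,y0,x1,y1 in [(-37,105,37,105),(-37,105,-37,0),(37,105,37,0),(-31,31,31,31),(-31,37,31,37)]:
    cv2.line(z,P(x0,y0,40),P(x1,y1,40),(0,255,0),1)
cv2.imwrite("pics/w2z.png",np.ascontiguousarray(z[:595]))
```

```text
(no output)
```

View pics/w2z.png

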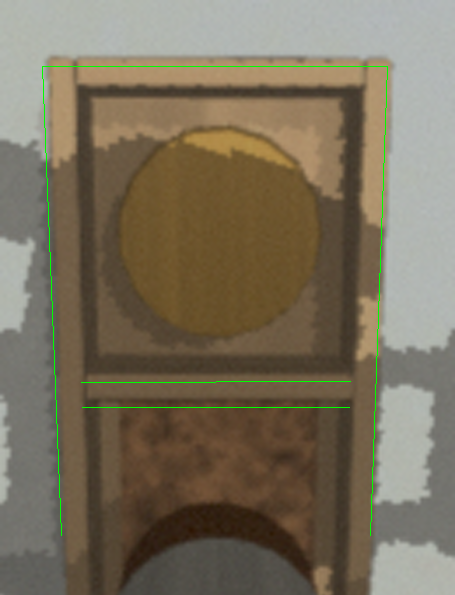

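Call:
arm_command:
  steps:
    - [0.001,-0.0015,0.004,0,0,0,200]
    - [0.001,-0.0015,0.012,0,0,0,200]
    - [0.001,-0.0015,0.024,0,0,0,200]
    - [0.001,-0.0015,0.037,0,0,0,200]
    - [0.001,-0.0015,0.05,0,0,0,200]
    - [0.001,-0.0015,0.06,0,0,0,200]
    - [0.001,-0.0015,0.067,0,0,0,200]
    - [0.001,-0.0015,0.07,0,0,0,200]

```text
time: 8.35
eef_pos: [595.8, 221.4, 68.2]
ee_rot: [-180.0, 0.0, 17.7]
contact_force: [0.3, 0.2, -2.7]
opening: 39.6
```

Call:
arm_command:
  steps:
    - [0,0,0.0005,0,0,0,200]
    - [0,0,0.001,0,0,0,200]
    - [0,0,0.0015,0,0,0,200]
    - [0,0,0.002,0,0,0,200]
    - [0,0,0.0025,0,0,0,200]
    - [0,0,0.003,0,0,0,200]
    - [0,0,0.003,0,0,0,200]
    - [0,0,0.003,0,0,0,200]

```text
time: 9.35
eef_pos: [595.9, 221.4, 65.6]
ee_rot: [180.0, -0.0, 17.7]
contact_force: [0.1, 0.1, -1.1]
opening: 39.5
```

Run:
```python
from h import *
s=sense(); print(s["time"],s["eef_pos"],s["ee_rot"],s["opening"],s["contact_force"])
```

```text
9.35 [595.92274835 221.4152437   65.62100288] [ 1.79999305e+02 -4.27743811e-03  1.77017970e+01] 39.5155206884777 [ 0.09578008  0.12752989 -1.08130761]
```

Call:
arm_command:
  steps:
    - [0,0,0.0002,0,0,0,200]
    - [0,0,0.0004,0,0,0,200]
    - [0,0,0.0006,0,0,0,200]
    - [0,0,0.0008,0,0,0,200]
    - [0,0,0.001,0,0,0,200]
    - [0,0,0.0012,0,0,0,200]
    - [0,0,0.0012,0,0,0,200]
    - [0,0,0.0012,0,0,0,200]

```text
time: 10.35
eef_pos: [595.9, 221.4, 64.7]
ee_rot: [180.0, -0.0, 17.7]
contact_force: [-1.6, 0.1, 1.4]
opening: 39.3
```

Call:
arm_command:
  steps:
    - [0,0,0.0003,0,0,0,140]
    - [0,0,0.0003,0,0,0,130]
    - [0,0,0.0003,0,0,0,115]
    - [0,0,0.0003,0,0,0,100]
    - [0,0,0.0003,0,0,0,80]
    - [0,0,0.0003,0,0,0,60]
    - [0,0,0.0003,0,0,0,60]
    - [0,0,0.0003,0,0,0,60]

```text
time: 11.35
eef_pos: [595.9, 221.4, 64.1]
ee_rot: [180.0, -0.0, 17.7]
contact_force: [-0.8, 0.3, -0.7]
opening: 70.4
```

Run:
```python
from h import *
s=sense(); print(s["time"],s["eef_pos"],s["ee_rot"],s["opening"],s["contact_force"])
for n in("scene","side"): cv2.imwrite(f"pics/{n}3.png",camera(n)[:,:,::-1])
a=cv2.imread("pics/scene3.png")[130:300,230:380];b=cv2.imread("pics/side3.png")[60:210,140:290]
cv2.imwrite("pics/c3.png",np.hstack([cv2.resize(a,(397,450)),cv2.resize(b,(400,450))]))
```

```text
11.35 [595.88491627 221.42406131  64.1130928 ] [ 1.79999133e+02 -1.57742601e-03  1.77023546e+01] 70.42958095677416 [-0.83871806  0.26533445 -0.66010082]
```

View pics/c3.png

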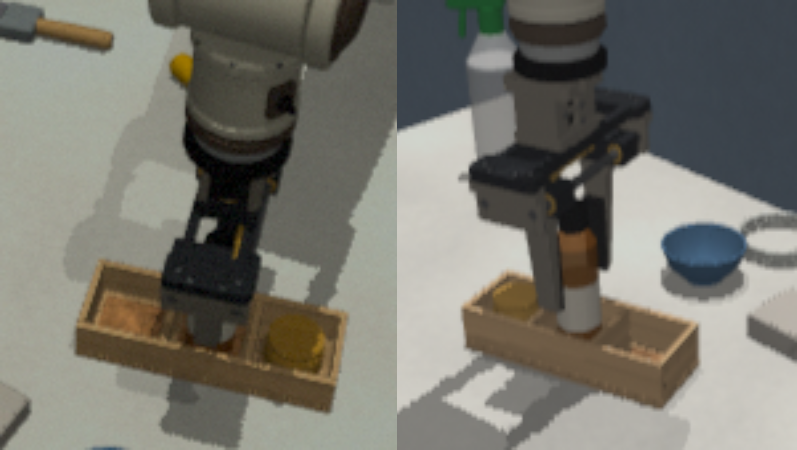

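Run:
```python
from h import *
p=np.array([562.35,-79.8,0])+Rt(17.7).apply([123.5,-276.5,0]); print(p)
p[2]=224.1
plan(p,17.7,[533.5,-317,224.1],17.7)
```

```text
[ 5.95938552e+02  2.21158983e+02 -3.38614840e-14]
shift [-0.2231  0.4937  0.    ] turn [0. 0. 0.] dist 0.5417690128346309
```

Call:
arm_command:
  steps:
    - [0,0,-0.004,0,0,0,60]
    - [0,0,-0.012,0,0,0,60]
    - [0,0,-0.03,0,0,0,60]
    - [0,0,-0.055,0,0,0,60]
    - [0,0,-0.085,0,0,0,60]
    - [0,0,-0.12,0,0,0,30]
    - [0,0,-0.15,0,0,0,0]
    - [0,0,-0.16,0,0,0,0]

```text
time: 12.45
eef_pos: [597.3, 221.7, 228.0]
ee_rot: [180.0, -0.3, 17.7]
contact_force: [-0.1, -0.2, -0.1]
opening: 91.7
```

Call:
arm_command:
  steps:
    - [-0.01,0.022,0,0,0,0,0]
    - [-0.03,0.067,0,0,0,0,0]
    - [-0.053,0.117,0,0,0,0,0]
    - [-0.076,0.168,0,0,0,0,0]
    - [-0.099,0.219,0,0,0,0,0]
    - [-0.122,0.27,0,0,0,0,0]
    - [-0.145,0.321,0,0,0,0,0]
    - [-0.168,0.372,0,0,0,0,0]

```text
time: 13.45
eef_pos: [548.1, -185.6, 223.7]
ee_rot: [-180.0, 0.0, 17.7]
contact_force: [1.0, 0.9, 0.0]
opening: 91.8
```

Call:
arm_command:
  steps:
    - [-0.022,0.049,0,0,0,0,0]
    - [-0.041,0.091,0,0,0,0,0]
    - [-0.051,0.113,0,0,0,0,0]
    - [-0.055,0.122,0,0,0,0,0]
    - [-0.055,0.122,0,0,0,0,0]
    - [-0.055,0.122,0,0,0,0,0]
    - [-0.055,0.122,0,0,0,0,0]
    - [-0.055,0.122,0,0,0,0,0]

```text
time: 14.45
eef_pos: [533.9, -316.3, 224.2]
ee_rot: [180.0, -0.0, 17.8]
contact_force: [-0.2, -0.6, -0.4]
opening: 92.0
```

Run:
```python
from h import *
s=sense(); print(s["time"],s["eef_pos"],s["ee_rot"])
T=wristT(s); np.save("T4.npy",T)
im=camera("wrist")[:,:,::-1].copy(); cv2.imwrite("pics/w4.png",im)
u=proj([533.5,-317,130],"wrist",T); print(u)
z=im[135:215,210:300]
cv2.imwrite("pics/w4z.png",np.hstack([cv2.resize(z,None,fx=5,fy=5,interpolation=cv2.INTER_CUBIC),cv2.resize(im,(350,400))[:, :350]]))
print(atz((253.2,190.3),"wrist",130,T))
cv2.imwrite("pics/scene4.png",camera("scene")[:,:,::-1])
```

```text
14.45 [ 533.89701394 -316.31327155  224.22519493] [ 1.79998860e+02 -7.61559634e-03  1.77540275e+01]
[250.45225876 194.70614356]
[ 534.505706   -312.70220941  130.        ]
```

View pics/w4z.png

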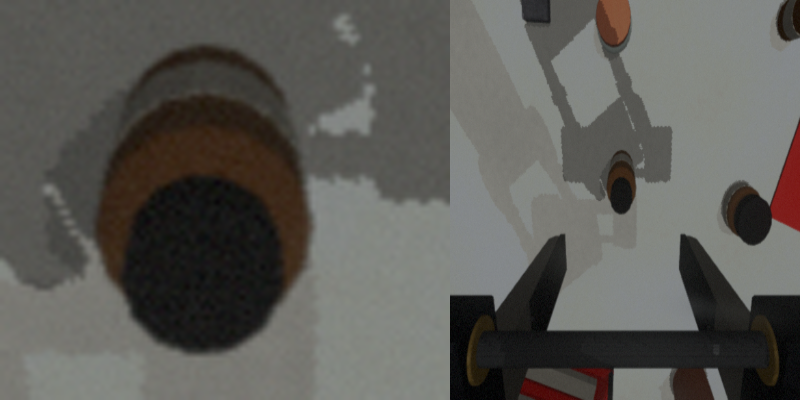

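View pics/scene4.png

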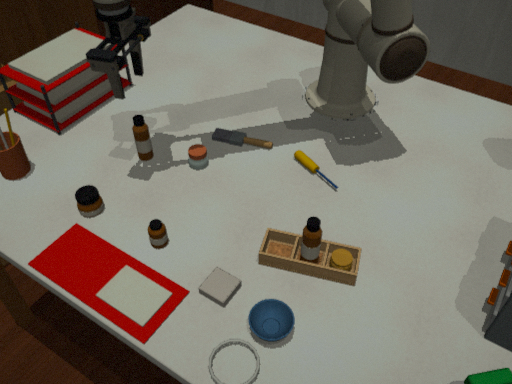

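Run:
```python
from h import *
T=np.load("T4.npy"); 
print(atz((250.3,189),"wrist",130,T))
e=atz((205/5+209.6,45/5+134.6),"wrist",0,T); d=e[:2]-T[:2,3]; print(e, e[:2]+20*d/np.linalg.norm(d))
for uv in((60,124),(131,84)): print(atz(uv,"scene",0))
for uv in((0,70),(57,90),(122,42)): print(atz(uv,"scene",130))
```

```text
[ 531.89641911 -312.36841111  130.        ]
[ 525.92671777 -294.76998598    0.        ] [ 531.37313923 -314.01411478]
[ 562.74983758 -617.87222284    0.        ]
[ 297.87337183 -589.42656952    0.        ]
[ 581.64955448 -790.93933812  130.        ]
[ 560.29926798 -578.65699414  130.        ]
[ 277.62104492 -614.13434605  130.        ]
```

Call:
arm_command:
  steps:
    - [-0.0005,-0.004,0.03,0,0,0,0]
    - [-0.0005,-0.004,0.07,0,0,0,0]
    - [-0.0005,-0.004,0.11,0,0,0,0]
    - [-0.0005,-0.004,0.14,0,0,0,0]
    - [-0.0005,-0.004,0.16,0,0,0,0]
    - [-0.0005,-0.004,0.166,0,0,0,0]
    - [-0.0005,-0.004,0.166,0,0,0,60]
    - [-0.0005,-0.004,0.166,0,0,0,120]
  force: 25

```text
time: 15.55
eef_pos: [532.9, -314.1, 59.6]
ee_rot: [179.9, -0.1, 17.7]
contact_force: [0.1, 0.1, -1.4]
opening: 74.1
```

Call:
arm_command:
  steps:
    - [0,0,0,0,0,0,130]
    - [0,0,0,0,0,0,150]
    - [0,0,0,0,0,0,170]
    - [0,0,0,0,0,0,200]
    - [0,0,0,0,0,0,200]
    - [0,0,0,0,0,0,200]
    - [0,0,0,0,0,0,200]
    - [0,0,0,0,0,0,200]

```text
time: 16.55
eef_pos: [532.0, -313.4, 58.2]
ee_rot: [180.0, -0.0, 17.7]
contact_force: [-0.6, -0.4, 1.0]
opening: 39.6
```

Run:
```python
from h import *
s=sense(); print(s["time"],s["eef_pos"],s["ee_rot"],s["opening"],s["contact_force"])
p=np.array([562.35,-79.8,0])+Rt(17.7).apply([123.5-223.5,-276.5+494-4,0]); print(p)
# end cell: released first at tool (595.94,221.16); next cell 68 mm toward -crate y
a=np.radians(17.7); t=np.array([595.94,221.16])-68*np.array([-np.sin(a),np.cos(a)]); print(t)
p[2]=138; plan(p,17.7,[*t,138],17.7)
```

```text
16.55 [ 531.99601166 -313.38988917   58.17830986] [ 1.79992734e+02 -3.23528359e-03  1.76987072e+01] 39.63195217560166 [-0.584575   -0.37111957  1.02370841]
[ 5.31994910e+02 -3.13596532e+02  2.61462092e-14]
[616.61424814 156.37901927]
shift [ 0.2235 -0.422  -0.    ] turn [0. 0. 0.] dist 0.4775326705460392
```

Call:
arm_command:
  steps:
    - [0,0,-0.004,0,0,0,200]
    - [0,0,-0.012,0,0,0,200]
    - [0,0,-0.027,0,0,0,200]
    - [0,0,-0.047,0,0,0,200]
    - [0,0,-0.067,0,0,0,200]
    - [0,0,-0.085,0,0,0,200]
    - [0,0,-0.097,0,0,0,200]
    - [0,0,-0.1,0,0,0,200]

```text
time: 17.55
eef_pos: [532.3, -313.6, 159.3]
ee_rot: [179.9, -0.0, 17.7]
contact_force: [0.2, 0.3, -2.0]
opening: 39.5
```

Call:
arm_command:
  steps:
    - [0.003,-0.006,0,0,0,0,200]
    - [0.012,-0.023,0,0,0,0,200]
    - [0.027,-0.051,0,0,0,0,200]
    - [0.046,-0.087,0,0,0,0,200]
    - [0.066,-0.125,0,0,0,0,200]
    - [0.086,-0.163,0,0,0,0,200]
    - [0.106,-0.201,0,0,0,0,200]
    - [0.126,-0.239,0,0,0,0,200]

```text
time: 18.55
eef_pos: [578.7, -44.4, 157.4]
ee_rot: [-179.9, 0.1, 17.7]
contact_force: [0.4, -0.2, -1.7]
opening: 39.4
```

Call:
arm_command:
  steps:
    - [0.02,-0.038,0,0,0,0,200]
    - [0.04,-0.075,0,0,0,0,200]
    - [0.058,-0.109,0,0,0,0,200]
    - [0.073,-0.138,0,0,0,0,200]
    - [0.085,-0.16,0,0,0,0,200]
    - [0.093,-0.174,0,0,0,0,200]
    - [0.097,-0.182,0,0,0,0,200]
    - [0.0975,-0.183,0,0,0,0,200]

```text
time: 19.55
eef_pos: [616.3, 156.9, 157.9]
ee_rot: [180.0, 0.0, 17.7]
contact_force: [-0.4, -0.0, -1.3]
opening: 39.7
```

Run:
```python
from h import *
s=sense(); print(s["time"],s["eef_pos"],s["ee_rot"],s["opening"],s["contact_force"])
T=wristT(s)
for n in("scene","side","wrist"): cv2.imwrite(f"pics/{n}5.png",camera(n)[:,:,::-1])
a=cv2.imread("pics/scene5.png")[120:290,220:370];b=cv2.imread("pics/side5.png")[60:210,140:290]
cv2.imwrite("pics/c5.png",np.hstack([cv2.resize(a,(397,450)),cv2.resize(b,(400,450))]))
```

```text
19.55 [616.32316086 156.85654951 157.87653393] [1.79996415e+02 2.98510835e-02 1.77256439e+01] 39.67956104492502 [-0.36991417 -0.04464466 -1.3139001 ]
```

View pics/c5.png

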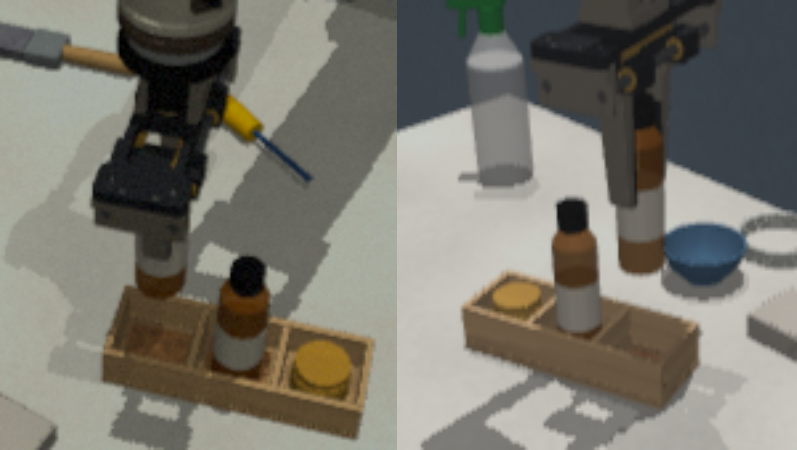

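View pics/wrist5.png

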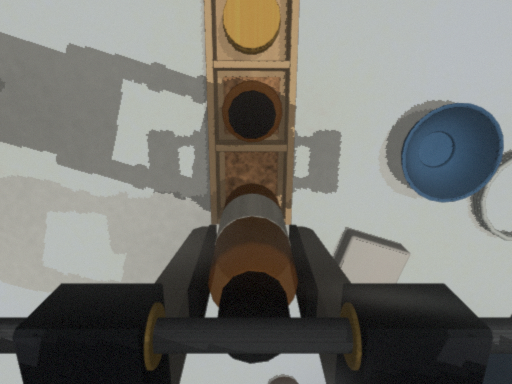

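Call:
arm_command:
  steps:
    - [0,0,0.004,0,0,0,200]
    - [0,0,0.014,0,0,0,200]
    - [0,0,0.03,0,0,0,200]
    - [0,0,0.048,0,0,0,200]
    - [0,0,0.065,0,0,0,200]
    - [0,0,0.079,0,0,0,200]
    - [0,0,0.087,0,0,0,200]
    - [0,0,0.0905,0,0,0,200]

```text
time: 20.7
eef_pos: [616.5, 156.7, 67.1]
ee_rot: [-180.0, 0.0, 17.7]
contact_force: [-0.4, -0.7, -1.4]
opening: 39.6
```

Call:
arm_command:
  steps:
    - [0,0,0.0005,0,0,0,200]
    - [0,0,0.001,0,0,0,200]
    - [0,0,0.0015,0,0,0,200]
    - [0,0,0.002,0,0,0,200]
    - [0,0,0.0025,0,0,0,200]
    - [0,0,0.0027,0,0,0,200]
    - [0,0,0.0027,0,0,0,200]
    - [0,0,0.0027,0,0,0,200]

```text
time: 21.7
eef_pos: [616.6, 156.7, 64.9]
ee_rot: [-180.0, -0.0, 17.7]
contact_force: [-0.2, -0.4, -1.4]
opening: 39.7
```

Call:
arm_command:
  steps:
    - [0,0,0.0002,0,0,0,200]
    - [0,0,0.0004,0,0,0,200]
    - [0,0,0.0006,0,0,0,200]
    - [0,0,0.0008,0,0,0,200]
    - [0,0,0.001,0,0,0,200]
    - [0,0,0.0011,0,0,0,200]
    - [0,0,0.0011,0,0,0,200]
    - [0,0,0.0011,0,0,0,200]

```text
time: 22.7
eef_pos: [616.6, 156.6, 64.2]
ee_rot: [180.0, -0.0, 17.7]
contact_force: [-1.4, -0.3, 3.2]
opening: 40.0
```

Contact is felt (−1.4 → +3.2 N). Release.

Call:
arm_command:
  steps:
    - [0,0,0,0,0,0,140]
    - [0,0,0,0,0,0,130]
    - [0,0,0,0,0,0,115]
    - [0,0,0,0,0,0,100]
    - [0,0,0,0,0,0,80]
    - [0,0,0,0,0,0,60]
    - [0,0,0,0,0,0,60]
    - [0,0,0,0,0,0,60]

```text
time: 23.7
eef_pos: [616.6, 156.7, 63.8]
ee_rot: [-180.0, -0.0, 17.7]
contact_force: [-0.5, 0.8, 0.3]
opening: 70.2
```

Call:
arm_command:
  steps:
    - [0,0,-0.004,0,0,0,60]
    - [0,0,-0.012,0,0,0,60]
    - [0,0,-0.03,0,0,0,60]
    - [0,0,-0.055,0,0,0,60]
    - [0,0,-0.085,0,0,0,60]
    - [0,0,-0.12,0,0,0,60]
    - [0,0,-0.15,0,0,0,60]
    - [0,0,-0.17,0,0,0,60]

```text
time: 24.7
eef_pos: [617.3, 156.8, 237.1]
ee_rot: [180.0, -0.2, 17.7]
contact_force: [0.8, 0.4, -0.1]
opening: 70.0
```

Call:
arm_command:
  steps:
    - [0,0.01,0,0,0,0,60]
    - [0,0.03,0,0,0,0,60]
    - [0,0.06,0,0,0,0,60]
    - [0,0.09,0,0,0,0,60]
    - [0,0.11,0,0,0,0,60]
    - [0,0.12,0,0,0,0,60]
    - [0,0.12,0,0,0,0,60]
    - [0,0.12,0,0,0,0,60]

```text
time: 25.7
eef_pos: [652.9, 43.2, 233.8]
ee_rot: [-180.0, 0.0, 17.8]
contact_force: [-0.3, -0.5, 0.1]
opening: 70.4
```

Run:
```python
from h import *
s=sense(); print(s["time"],s["eef_pos"],s["ee_rot"],s["opening"],s["contact_force"])
for n in("scene","side","wrist"): cv2.imwrite(f"pics/{n}6.png",camera(n)[:,:,::-1])
a=cv2.imread("pics/scene6.png")[130:300,230:380];b=cv2.imread("pics/side6.png")[60:210,140:290]
cv2.imwrite("pics/c6.png",np.hstack([cv2.resize(a,(397,450)),cv2.resize(b,(400,450))]))
```

```text
25.7 [652.85569185  43.15865865 233.76635288] [-1.79976324e+02  3.93373170e-03  1.77526968e+01] 70.37469702726928 [-0.28840608 -0.48301676  0.11890349]
```

View pics/c6.png

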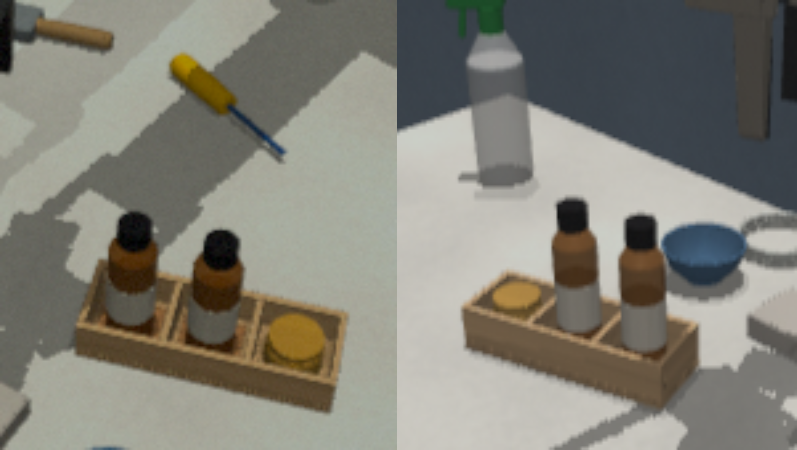

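View pics/scene6.png

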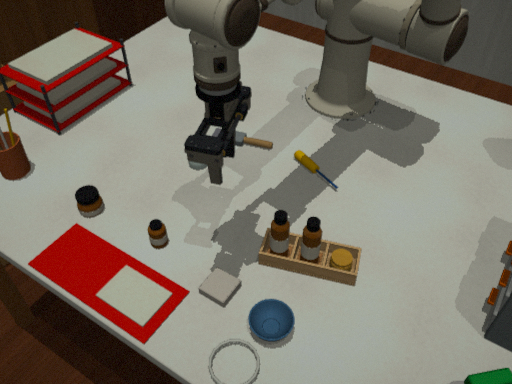

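Both bottles stand upright in the two empty cells: caps at about (280,217) and (313,225) in the scene view, with the tin undisturbed and the arm clear.

```bash
python3 -c "
from workcell import *
print(hand_in(), sense()['time'])"
```

```text
the job is handed in; nothing more can be done
the job is handed in; nothing more can be done
```

Both tall amber bottles now stand upright on the crate floor, the first in the middle cell and the second in the end cell. I handed the job in at about 26 s of the 61 s allowed.

- **Carrying and setting down:** I carried each bottle upright. I lowered each onto the floor in sub-millimetre steps until contact showed as a small upward force (about 1.4 N and 3.2 N), then opened the fingers and withdrew straight up.
- **Final checks:** The last scene and side pictures show both bottles upright in their cells, the tin and the other objects in place, and the arm about 100 mm clear.
- **Disagreements:** The scene and side cameras differed by up to about 8 mm on the bottle positions, so I corrected each grasp with a wrist-camera view. I moved the first placing point about 2 mm after the wrist view of the crate. No check failed.

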